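Set up the soil-tin marking station

TASK

Set up the marking station: first pull the ready lever over towards the robot, to off, before moving anything else; then pull every marker out of the upright block and lay each on its own sloping rib of the marker rest, lengthwise along the rib with its lower end down at the stop, and stand every soil tin upright on the narrow raised rail, centred across the rail's width. When all the markers and tins are in place and let go, push the ready lever back over, away from the robot, to its end. Do not shove the timer, the crucible or the jar of stones about.

Things in the scene. Friction and masses are not known exactly. Their poses are not given: they have to be found in the camera images.
- marker_block: grey upright marker block, loose, 0.9 kg, 50 x 146 x 65 mm, with three square holes, 19 mm wide, 57 mm deep, in its top, in a row along its y axis at +50, 0, -50 mm. Origin at the centre of its underside, z up. A marker stands on the hole's floor (8 mm up), so 75 to 80 mm of it sticks out, and it can lean a few degrees
- marker_0: white felt marker with a black cap, barrel 16 mm thick and 134 mm long. Its four flanks act as flat, so it does not roll. At the start, if present, it stands upright, cap down, in one of the block's holes. None if absent from this run. Origin on one flank at mid-length; y axis along the barrel (upwards at the start).
- marker_1: blue felt marker, barrel 16 mm thick and 136 mm long. Its four flanks act as flat, so it does not roll. At the start, if present, it stands upright, cap down, in one of the block's holes. None if absent from this run. Origin on one flank at mid-length; y axis along the barrel (upwards at the start).
- marker_2: white felt marker with a red cap, barrel 16 mm thick and 132 mm long. Its four flanks act as flat, so it does not roll. At the start, if present, it stands upright, cap down, in one of the block's holes. None if absent from this run. Origin on one flank at mid-length; y axis along the barrel (upwards at the start).
- marker_0_mid (a point): centre of the barrel of marker_0, at mid-length; its axes are those of marker_0 (y along the barrel)
- marker_1_mid (a point): centre of the barrel of marker_1, at mid-length; its axes are those of marker_1 (y along the barrel)
- marker_2_mid (a point): centre of the barrel of marker_2, at mid-length; its axes are those of marker_2 (y along the barrel)
- marker_rest: sloped marker rest, fixed: an aluminium base plate 125 x 136 x 8 mm carrying three narrow green ribs on thin dark posts. Origin at the centre of the base's underside, z up; the ribs run along its x axis, side by side at y = +50, 0, -50 mm, low end at -x, rising at 55 degrees from the level to +x, their top ends 116 mm above the worktop.
- rib_0: narrow green rib of the rest, 110 mm long, 16 mm wide, sloping at 55 degrees. Origin mid-width on its upper face at the low end, at the face of the stop (28 mm wide, 15 mm high), beside which two cheeks 24 mm apart, 18 mm long, stand 8 mm above the face; x up the slope, y across (level), z square out of the upper face. A seated marker has its centre at x = half its length, y = 0, z = 8.5 mm
- rib_1: narrow green rib of the rest, 110 mm long, 16 mm wide, sloping at 55 degrees. Origin mid-width on its upper face at the low end, at the face of the stop (28 mm wide, 15 mm high), beside which two cheeks 24 mm apart, 18 mm long, stand 8 mm above the face; x up the slope, y across (level), z square out of the upper face. A seated marker has its centre at x = half its length, y = 0, z = 8.5 mm
- rib_2: narrow green rib of the rest, 110 mm long, 16 mm wide, sloping at 55 degrees. Origin mid-width on its upper face at the low end, at the face of the stop (28 mm wide, 15 mm high), beside which two cheeks 24 mm apart, 18 mm long, stand 8 mm above the face; x up the slope, y across (level), z square out of the upper face. A seated marker has its centre at x = half its length, y = 0, z = 8.5 mm
- tin_rail: narrow raised rail, fixed: a level bar 34 mm wide (x axis) and 270 mm long (y axis) whose flat top stands 60 mm above the worktop, on two feet 44 mm wide (x). Origin on the worktop under the centre of the bar, z up.
- tin_0: round aluminium soil tin with its lid fixed on, 60 mm in diameter and 26 mm high, 0.09 kg; at the start, if present, it stands on the worktop in front of the rail. None if absent from this run. Origin at the centre of its underside, z up.
- tin_1: round aluminium soil tin with its lid fixed on, 64 mm in diameter and 30 mm high, 0.09 kg; at the start, if present, it stands on the worktop in front of the rail. None if absent from this run. Origin at the centre of its underside, z up.
- tin_2: round aluminium soil tin with its lid fixed on, 68 mm in diameter and 30 mm high, 0.09 kg; at the start, if present, it stands on the worktop in front of the rail. None if absent from this run. Origin at the centre of its underside, z up.
- ready_lever (a joint): toggle lever of the ready switch, red, 70 mm long, on a small fixed grey block between the rail and the marker rest. rad: 0 = leaning towards the robot (off), 1.0 = leaning away (on, the end of its travel). It starts on and stays where it is left.
- ready_lever_tip (a point): tip of that lever, which moves with it
- ready_lever_base: block of the ready switch, fixed; origin at the centre of its underside; its x axis is the direction in which the lever is pushed to switch it on
- timer: white bench timer, 27 x 66 x 68 mm, a bystander; origin at the centre of its underside
- crucible: small white porcelain crucible, 48 mm wide, 36 mm high, a bystander; origin at the centre of its underside
- rock_jar: clear jar of stones with a black lid, 75 mm wide, 120 mm high, a bystander; origin at the centre of its underside

How it is judged:
By the outcome, as a careful person would: the job done as asked, in the order asked, and still so for the second after the job is handed in, with the robot touching nothing.
Of marker_0, marker_1, marker_2 only 2 to 3 are there at a start; the rules pass over those that are not, and their reading is None.
Of tin_0, tin_1, tin_2 only 2 to 3 are there at a start; the rules pass over those that are not, and their reading is None.
At some moment in a run one of marker_block may be knocked a few centimetres aside while the robot is not near it.
Once in a run the grip may slacken for a moment while it holds something.
It also fails if it takes over 208 s, if anything falls off the work surface, if the arm or the gripper's body presses on something with over 40 N, if the wrist force passes 120 N, or if a joint passes its speed limit or range.

ROBOT

A 6-joint arm with a two-finger parallel gripper is mounted at the origin on a cart in front of the work surface, level with it; the furniture and walls round the work are solid. World frame = base frame: x ahead of the robot, y to its left, z up, the work surface at z = 0. Lengths are in m, angles in rad, forces in N, time in s.
With the tool pointing down it reaches from about 0.25 to 0.775 m from the base axis. Payload 4 kg.
Tool frame: the origin (TCP) lies at the centre of the arm's flange, where the gripper is bolted on; the fingertips stand 199 mm ahead of it and the grasp point (between the pads) lies 180 mm ahead of it (robot.tcp_to_tips is the distance from the TCP to the fingertips, in m); z points along the fingers, y is the line along which they close (so a half turn about z gives the same grasp; the last joint's range is limited). The gripper opens to 94 mm and grips with 3 to 60 N. Pads are 16 mm wide; open, the fingers measure 119 mm over their backs; the gripper's body (75 mm by 177 mm) begins 78 mm behind the grasp point.
Start: joints at [1.005, 0.087, 1.371, -0, 1.684, -0.103], TCP at [0.246, 0.492, 0.405] pointing down, gripper open.
Joint ranges: [-3.1, 3.1], [-0.76, 2.03], [0.27, 2.55], [-1.08, 4.22], [0.17, 2.65], [-2.57, 2.57]. Speed limits (rad/s): [2.79, 2.79, 3.14, 3.14, 3.14, 3.14].

INTERFACE

Orientations are given as [roll, pitch, yaw] about the fixed x, y, z axes, in that order (R = Rz(yaw) Ry(pitch) Rx(roll)).
In Python, from bench import telemetry, snapshot, ticket, robot gives the robot as it stands.
- The arm moves only by the tool apply_moves, never from a script. Its argument "moves" is a list that holds one entry, the list of rows, each a list of 5 numbers: the shift along the tool's x, y, z in units of 50 mm (1.0 is 50 mm), then the turn about the tool's z in units of 10 degrees (1.0 is 10 degrees), then the closure, from 0 (fully open) to 1 (shut). A call has 1 to 10 rows; each row is the pose to reach, as a shift and turn from the pose commanded when the call began, along the tool's axes at that moment; what a row does not reach only later rows make up. A row lasts 1/8 s, in which the tool goes at most 62.5 mm and 10.7 degrees, less where a joint would pass 70% of its speed; a pose out of reach is approached as far as the arm can. A call with a gripper value outside its range is refused whole. The fingers move at their own pace and stop on an object; the grip force is fixed at half the most. Time passes only in rows, so rows that repeat a pose let the fingers close. It gives the time, the measured TCP pose, the force, the opening and the grip force at its end, in the units of the state.
- telemetry.get_obs(): the state, without advancing time (a new reading comes with each control period).
- snapshot(name): name is "side" or "top" or "wrist"; returns a dict with "image" (400x640x3 uint8, red, green, blue), "fovy" (degrees; the focal length in pixels is half the picture's height over the tangent of half this angle, whatever the lens; pixels are square), "cx", "cy" (the principal point, pixels), "D" ([k1, k2, p1, p2, k3] as OpenCV has them; the pictures are not rectified), "R" (3x3) and "t" (3): a world point X has camera coordinates R X + t. Camera axes: x right, y down, z forward; pixel columns grow to the right and rows downward; lengths in m; the calibration is good to about 2 mm. A picture is of the moment at which its call begins. There is no depth.
- ticket.close_job(): hands the job in; it is judged then, once.
The state is a dict: "time": time; "joint_positions": joint angles; "qvel": joint speeds; "joint_torque": joint torques, N m; "tool_pos": TCP position; "ee_rot": TCP orientation; "wrist_force": force on the tool from outside, world axes, zero at the start; "wrist_torque": the same for the moment, N m; "width": finger opening in m; "finger_force": force on a finger pad.
Only numpy, scipy, OpenCV 4.12 (cv2) and the standard library are available. Lean on these libraries where they do the work, as an engineer would, in place of code of your own. Each camera call takes 0.05 s, during which the arm holds its last target. There are 200 camera calls.

## Working session

There is one attempt and no reset: what is moved stays moved. The work goes in short steps, Python scripts to look and compute and a tool call to move; the robot and the scene stay as the last step left them, time stands still between calls to the robot, and variables do not carry over. Pictures are saved under pics/ and viewed, at most 17 in all, crops included, and the job is handed in when it is done.

Besides the shell and the picture viewer there is one more tool, called after ">>>" by a JSON object that holds its "api" and its "payload". apply_moves: Moves the arm, as the interface text tells. Its arguments: {"type":"object","properties":{"moves":{"type":"array","items":{"type":"array","items":{"type":"array","items":{"type":"number"}}}}},"required":["moves"]}

```bash
ls; mkdir -p pics
cat > h.py <<'E'
import numpy as np, cv2
from bench import telemetry, snapshot, ticket, robot
from scipy.spatial.transform import Rotation as Ro
def K(s):
    f=200/np.tan(np.radians(s['fovy'])/2); return np.array([[f,0,s['cx']],[0,f,s['cy']],[0,0,1]])
def ray(s,uv):
    p=cv2.undistortPoints(np.array([[uv]],float),K(s),np.array(s['D'],float))[0,0]
    R=np.array(s['R']);t=np.array(s['t'])
    return -R.T@t, R.T@np.array([p[0],p[1],1])
def onz(s,uv,z):
    c,d=ray(s,uv); return c+d*(z-c[2])/d[2]
def two(s1,u1,s2,u2):
    c1,d1=ray(s1,u1);c2,d2=ray(s2,u2);d1/=np.linalg.norm(d1);d2/=np.linalg.norm(d2)
    a=np.linalg.lstsq(np.c_[d1,-d2],c2-c1,rcond=None)[0]
    p,q=c1+a[0]*d1,c2+a[1]*d2
    return (p+q)/2, np.linalg.norm(p-q)
def proj(s,X):
    return cv2.projectPoints(np.array(X,float).reshape(-1,1,3),cv2.Rodrigues(np.array(s['R'],float))[0],np.array(s['t'],float),K(s),np.array(s['D'],float))[0][:,0]
def save(s,n,crop=None,sc=1):
    im=cv2.cvtColor(s['image'],cv2.COLOR_RGB2BGR)
    if crop: im=im[crop[1]:crop[3],crop[0]:crop[2]]
    cv2.imwrite('pics/'+n,cv2.resize(im,None,fx=sc,fy=sc,interpolation=cv2.INTER_CUBIC))
E
python3 - <<'E'
from h import *
import pickle
o=telemetry.get_obs(); print({k:np.round(v,3) for k,v in o.items()})
d={}
for n in('top','side'):
    s=snapshot(n); d[n]=s; save(s,n+'0.png',None,1.25); print(n,s['fovy'],s['cx'],s['cy'],s['D'],-np.array(s['R']).T@s['t'])
pickle.dump(d,open('s0.pkl','wb'))
E
```

```text
pics
{'time': np.float64(0.0), 'joint_positions': array([ 1.005,  0.088,  1.372, -0.   ,  1.684, -0.103]), 'qvel': array([-0.   , -0.001,  0.001, -0.001, -0.001,  0.   ]), 'joint_torque': array([-1.0000e-03, -3.4017e+01, -3.0243e+01,  7.2000e-02,  3.3000e-02,
       -0.0000e+00]), 'tool_pos': array([0.245, 0.492, 0.404]), 'ee_rot': array([-3.139, -0.   ,  2.679]), 'wrist_force': array([ 1.427, -0.015, -0.369]), 'wrist_torque': array([ 0.023, -0.051,  0.049]), 'finger_force': np.float64(0.0), 'width': np.float64(0.094)}
top 56.36195659888702 323.7075705483591 198.0059984310743 [-0.03623259  0.          0.          0.          0.        ] [0.27274341 0.07111064 1.30994898]
side 46.643244074727825 319.02882248941285 197.1988719355358 [-0.0008453  0.         0.         0.         0.       ] [0.09976432 1.62622506 0.7144227 ]
```

```bash
true
```

```text
(no output)
```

View pics/top0.png

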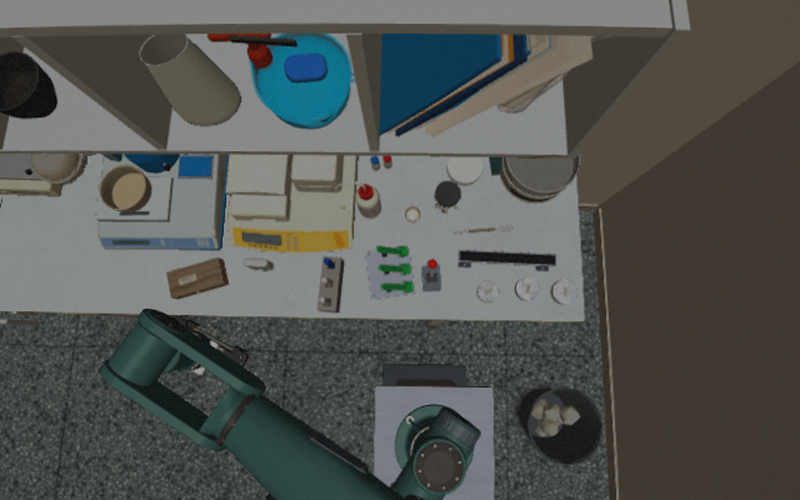

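View pics/side0.png

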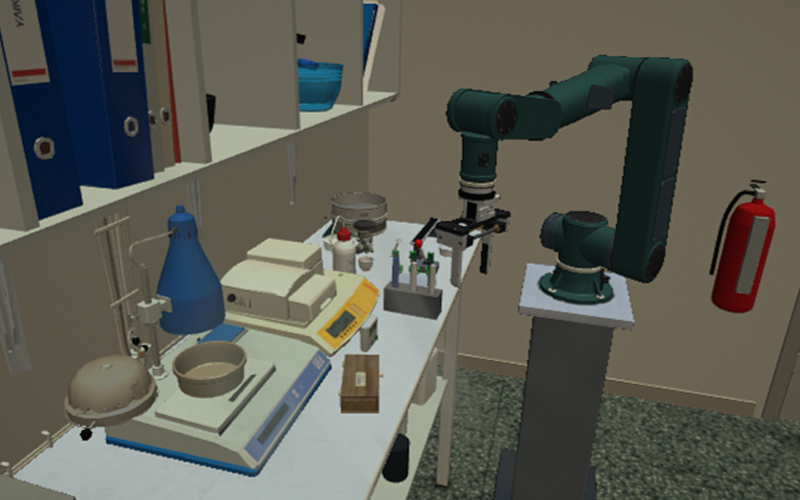

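Top view (px in the 800×500 view): three tins at (487,291), (527,289), (563,291); rail (460–555,260); lever (431,270); three ribs (395,252/269/287); block (330,285) holding three markers; robot base (435,465). I now zoom in and convert.

Run:
```python
from h import *
import pickle
d=pickle.load(open('s0.pkl','rb')); s=d['top']
save(s,'z.png',(245,185,475,262),3.45)
f=lambda u,v,z:np.round(onz(s,(u/1.25,v/1.25),z),3)
for n,u,v,z in [('tinA',487,291,.03),('tinB',527,289,.03),('tinC',563,291,.03),('railL',459,259,.06),('railR',555,261,.06),('leverbase',431,277,.03),('levertip',431,263,.08),
 ('blk1',322,258,.065),('blk2',342,259,.065),('blk3',320,309,.065),('blk4',337,311,.065),('edge',400,316,0),('timer?',257,264,.03),('jar',447,194,.12),('cruc',412,214,.036)]: print(n,f(u,v,z))
print(proj(s,[[0,0,0],[.4,0,0],[.4,.2,0]])*1.25)
```

```text
tinA [ 0.408 -0.144  0.03 ]
tinB [ 0.416 -0.254  0.03 ]
tinC [ 0.411 -0.353  0.03 ]
railL [ 0.491 -0.064  0.06 ]
railR [ 0.49  -0.325  0.06 ]
leverbase [0.445 0.01  0.03 ]
levertip [0.476 0.013 0.08 ]
blk1 [0.488 0.308 0.065]
blk2 [0.486 0.253 0.065]
blk3 [0.35  0.307 0.065]
blk4 [0.345 0.261 0.065]
edge [0.338 0.095 0.   ]
timer? [0.474 0.496 0.03 ]
jar [ 0.656 -0.027  0.12 ]
cruc [0.622 0.065 0.036]
[[433.34349693 444.738261  ]
 [434.10196353 294.37108828]
 [362.91806604 293.26697372]]
```

View pics/z.png

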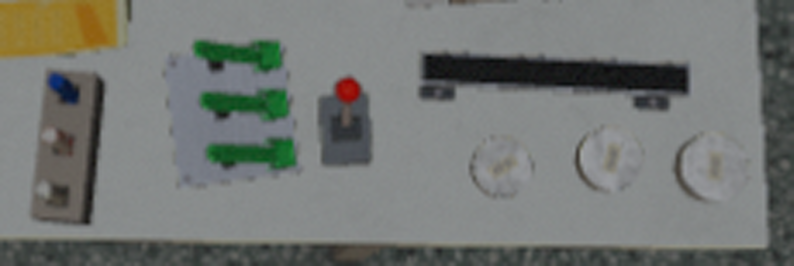

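The zoom shows block holes with blue, white, white markers at (63,88), (60,140), (55,193). Ribs have their wide stop ends on the right (−y side). The lever leans away, with its red tip at (348,90), and the rail and three tins are on the right. I'll move above the rest and lever for a wrist look.

>>> {"api": "apply_moves", "payload": {"moves": [[[-6.27,-5.63,-1.0,6.35,0],[-6.27,-5.63,-1.0,6.35,0],[-6.27,-5.63,-1.0,6.35,0],[-6.27,-5.63,-1.0,6.35,0],[-6.27,-5.63,-1.0,6.35,0],[-6.27,-5.63,-1.0,6.35,0],[-6.27,-5.63,-1.0,6.35,0],[-6.27,-5.63,-1.0,6.35,0],[-6.27,-5.63,-1.0,6.35,0],[-6.27,-5.63,-1.0,6.35,1]]]}}

```text
time: 1.35
tool_pos: [0.4, 0.1014, 0.4543]
ee_rot: [-3.141, -0.0, 1.573]
wrist_force: [1.0, 0.3, 0.2]
width: 0.0871
finger_force: 0.0
```

```bash
cat >> h.py <<'E'
def cv(targets,pose=None):
    """targets: (x,y,z,yawdeg,closure) world TCP -> rows in tool axes from pose"""
    o=telemetry.get_obs(); p=np.array(o['tool_pos']);R=Ro.from_euler('xyz',o['ee_rot']); yaw=np.degrees(o['ee_rot'][2])
    if pose: p=np.array(pose[:3]);yaw=pose[3];R=Ro.from_euler('xyz',[180,0,yaw],degrees=True)
    for t in targets: print(list(np.round(np.r_[R.inv().apply(np.array(t[:3])-p)/.05,(yaw-t[3])/10,t[4]],2)))
E
python3 - <<'E'
from h import *
import pickle
o=telemetry.get_obs(); print({k:np.round(v,4) for k,v in o.items() if k in('time','tool_pos','ee_rot','width','wrist_force')})
s=snapshot('wrist'); save(s,'w1.png',None,1.25); pickle.dump(s,open('w1.pkl','wb')); print(s['fovy'],-np.array(s['R']).T@s['t'],s['R'],s['D'])
E
```

```text
{'time': np.float64(1.35), 'tool_pos': array([0.4   , 0.1014, 0.4543]), 'ee_rot': array([-3.1408e+00, -4.0000e-04,  1.5729e+00]), 'wrist_force': array([1.0368, 0.2605, 0.2229]), 'width': np.float64(0.0871)}
59.88825184873403 [0.3992547  0.18038696 0.43404965] [[ 9.99998119e-01  1.65704446e-03 -1.00854165e-03]
 [ 1.86667899e-03 -9.63436734e-01  2.67929423e-01]
 [-5.27695103e-04 -2.67930802e-01 -9.63438014e-01]] [-0.05529358  0.          0.          0.          0.        ]
```

View pics/w1.png

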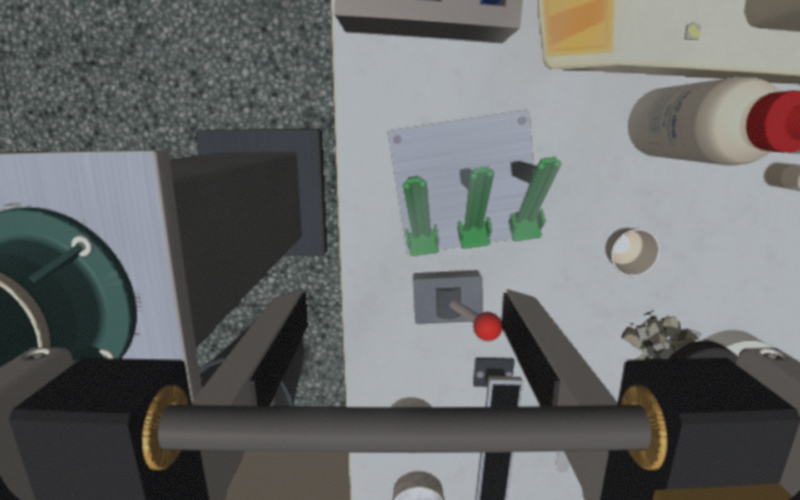

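Wrist view (800×500 px): rest plate corners at (388,130) and (528,110). Rib tops are (415,180), (481,171), (549,161) and stops (422,243), (474,234), (527,226). Lever slot (449,303), red tip (487,326), lever block (414–482, 272–323), crucible (632,250).

Run:
```python
from h import *
import pickle
s=pickle.load(open('w1.pkl','rb')); t=pickle.load(open('s0.pkl','rb'))['top']
f=lambda u,v,z:np.round(onz(s,(u/1.25,v/1.25),z),4)
for n,u,v,z in [('pTL',388,130,.008),('pTR',528,110,.008),('ribtop0',415,180,.116),('1',481,171,.116),('2',549,161,.116),('slot',449,303,.03),('tip.09',487,326,.09),('tip.1',487,326,.10),('lbTL',414,274,.03),('lbTR',482,272,.03),('lbBL',415,325,.03),('lbBR',483,322,.03),('cruc',632,228,.036),('railend',504,380,.06)]: print(n,f(u,v,z))
h=cv2.cvtColor(s['image'],cv2.COLOR_RGB2HSV)
g=cv2.inRange(h,(45,90,40),(80,255,255)); n,l,st,c=cv2.connectedComponentsWithStats(g)
for i in range(1,n):
    if st[i,4]>100:
        pts=np.argwhere(l==i)[:,::-1]; top=pts[pts[:,1]<pts[:,1].min()+3].mean(0); bot=pts[pts[:,1]>pts[:,1].max()-3]
        print('green',st[i],'topend',onz(s,top,.116).round(4),'bot',onz(s,bot.mean(0),.03).round(4), 'bl,br',onz(s,bot[bot[:,0].argmin()],.03).round(4),onz(s,bot[bot[:,0].argmax()],.03).round(4))
r=lambda h:cv2.inRange(h,(0,150,80),(8,255,255))|cv2.inRange(h,(172,150,80),(180,255,255))
m=r(h);m[:,450:]=0;m[:230]=0; a=np.argwhere(m).mean(0)[::-1]
m=r(cv2.cvtColor(t['image'],cv2.COLOR_RGB2HSV)); m[:200]=0;m[220:]=0;m[:,:330]=0;m[:,360:]=0; b=np.argwhere(m).mean(0)[::-1]
print(a,b,'tip',two(s,a,t,b))
```

```text
pTL [0.3836 0.1786 0.008 ]
pTR [0.5159 0.1977 0.008 ]
ribtop0 [0.407  0.1437 0.116 ]
1 [0.4549 0.1503 0.116 ]
2 [0.5042 0.1579 0.116 ]
slot [0.4442 0.0111 0.03  ]
tip.09 [0.4713 0.0147 0.09  ]
tip.1 [0.4692 0.0195 0.1   ]
lbTL [0.4089 0.0418 0.03  ]
lbTR [0.4757 0.0439 0.03  ]
lbBL [ 0.4103 -0.0131  0.03  ]
lbBR [ 0.4795 -0.0097  0.03  ]
cruc [0.6165 0.0902 0.036 ]
railend [ 0.4978 -0.0582  0.06  ]
green [367 135  27  63 748] topend [0.458 0.151 0.116] bot [0.464  0.0718 0.03  ] bl,br [0.4554 0.0726 0.03  ] [0.4772 0.0727 0.03  ]
green [323 142  17  19 145] topend [0.4065 0.1444 0.116 ] bot [0.4027 0.1162 0.03  ] bl,br [0.4022 0.1174 0.03  ] [0.4034 0.1174 0.03  ]
green [410 172  22  20 272] topend [0.4804 0.1167 0.116 ] bot [0.5136 0.0796 0.03  ] bl,br [0.5046 0.0802 0.03  ] [0.5276 0.0803 0.03  ]
green [330 188  20  16 195] topend [0.4188 0.1011 0.116 ] bot [0.4155 0.0645 0.03  ] bl,br [0.4072 0.065  0.03  ] [0.4278 0.0651 0.03  ]
[390.14117647 261.25294118] [345.5        210.83333333] tip (array([0.47367731, 0.01074076, 0.08290935]), np.float64(0.0005276855642105416))
```

>>> {"api": "apply_moves", "payload": {"moves": [[[-1.81,2.1,1.8,0,1],[-1.81,2.1,1.8,0,1],[-1.81,2.1,1.8,0,1],[-1.81,2.1,4.1,0,1],[-1.81,2.1,4.1,0,1],[-1.81,2.1,4.1,0,1],[-1.81,1.7,4.1,0,1],[-1.81,1.3,4.1,0,1],[-1.81,0.9,4.1,0,1],[-1.81,0.6,4.1,0,1]]]}}

```text
time: 2.65
tool_pos: [0.434, 0.0106, 0.253]
ee_rot: [3.119, 0.0, 1.572]
wrist_force: [27.8, 1.7, -2.9]
width: 0.0001
finger_force: 11.0
```

>>> {"api": "apply_moves", "payload": {"moves": [[[0,0,0,0,1],[0,-0.1,0,0,1],[0,-0.1,0,0,1]]]}}

```text
time: 3.02
tool_pos: [0.4312, 0.0103, 0.2558]
ee_rot: [3.112, 0.001, 1.572]
wrist_force: [18.2, 0.2, 1.2]
width: 0.0005
finger_force: 8.6
```

Run:
```python
from h import *
s=snapshot('top'); save(s,'t2.png',(270,180,400,262),4)
r=lambda h:cv2.inRange(h,(0,150,80),(8,255,255))|cv2.inRange(h,(172,150,80),(180,255,255))
m=r(cv2.cvtColor(s['image'],cv2.COLOR_RGB2HSV)); m[:195]=0;m[240:]=0;m[:,:330]=0;m[:,370:]=0; a=np.argwhere(m); b=a.mean(0)[::-1];print(len(a),b,onz(s,b,.083))
```

```text
0 [nan nan] [nan nan nan]<stdin>:4: RuntimeWarning: Mean of empty slice.
  ret = um.true_divide(
```

>>> {"api": "apply_moves", "payload": {"moves": [[[0,-0.1,0,0,1],[0,-0.2,0,0,1],[0,-0.3,0,0,1],[0,-0.3,0,0,1]]]}}

```text
time: 3.58
tool_pos: [0.4237, 0.0101, 0.2572]
ee_rot: [3.078, 0.0, 1.571]
wrist_force: [58.5, 1.9, -27.4]
width: 0.0006
finger_force: 26.6
```

>>> {"api": "apply_moves", "payload": {"moves": [[[0,0.3,0,0,1],[0,0.3,-3,0,1],[0,0.3,-3,0,1],[2.5,0.3,-3.5,0,0],[2.5,0.3,-3.5,0,0],[2.5,0.3,-3.5,0,0]]]}}

```text
time: 4.32
tool_pos: [0.4245, 0.1379, 0.4272]
ee_rot: [3.138, -0.001, 1.577]
wrist_force: [0.7, 0.1, 1.1]
width: 0.0268
finger_force: 0.0
```

Run:
```python
from h import *
s=snapshot('wrist'); save(s,'w2.png',None,1)
r=lambda h:cv2.inRange(h,(0,150,80),(8,255,255))|cv2.inRange(h,(172,150,80),(180,255,255))
m=r(cv2.cvtColor(s['image'],cv2.COLOR_RGB2HSV)); n,l,st,c=cv2.connectedComponentsWithStats(m)
for i in range(1,n):
  if st[i,4]>40: print(st[i],onz(s,c[i],.083).round(4))
```

```text
[ 584  122   56   52 2414] [0.7066 0.1811 0.083 ]
[633 173   7  16  86] [0.7407 0.147  0.083 ]
[298 295  21  22 362] [0.4097 0.0084 0.083 ]
```

View pics/w2.png

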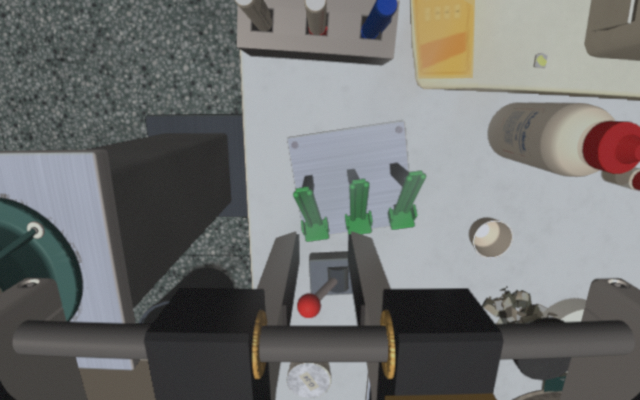

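Wrist view: the red tip is now at (309,305), leaning towards the robot at x=0.410, so the lever is off. The block is at the top with markers at (257,13), (316,16) and (379,18, blue). Now I look at the block from close up.

>>> {"api": "apply_moves", "payload": {"moves": [[[2.04,-0.1,-0.46,0,0],[2.04,-0.1,-0.46,0,0],[2.04,-0.1,-0.46,0,0],[2.04,-0.1,-0.46,0,0],[2.04,-0.1,-0.46,0,0],[2.04,-0.1,-0.46,0,0]]]}}

```text
time: 5.12
tool_pos: [0.4206, 0.2357, 0.4474]
ee_rot: [-3.141, 0.0, 1.569]
wrist_force: [0.1, -0.2, -0.1]
width: 0.0909
finger_force: 0.0
```

Run:
```python
from h import *
import pickle
s=snapshot('wrist'); save(s,'w3.png',None,1.25);pickle.dump(s,open('w3.pkl','wb'))
print(telemetry.get_obs()['tool_pos'])
```

```text
[0.42056513 0.23591306 0.44756167]
```

View pics/w3.png

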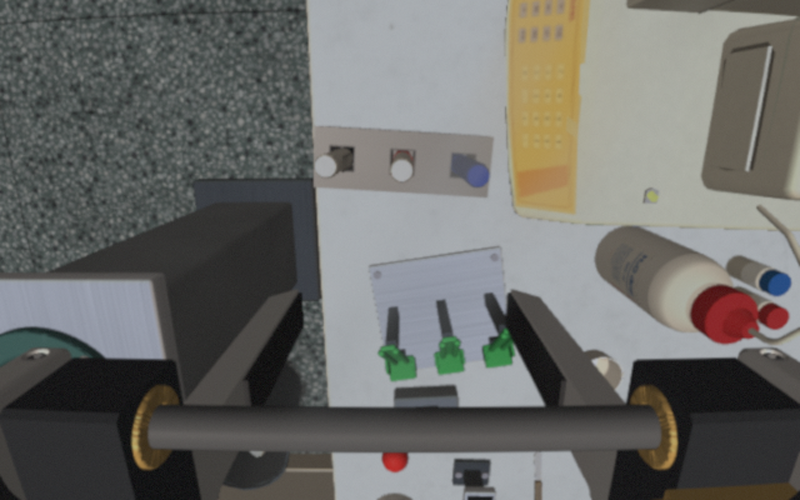

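Wrist view: block top corners (316,126), (492,137), (488,196), (315,186). Marker tops are white (326,165), red-capped (402,170) and blue (477,175).

Run:
```python
from h import *
import pickle
s=pickle.load(open('w3.pkl','rb'))
f=lambda u,v,z:np.round(onz(s,(u/1.25,v/1.25),z),4)
for n,u,v,z in [('TL',316,126,.065),('TR',492,137,.065),('BR',488,196,.065),('BL',315,186,.065),('wh',326,165,.142),('red',402,170,.140),('blue',477,175,.144),('pTL',370,264,.008),('pTR',501,247,.008),('ribtop',386,349,.116),('r1',440,341,.116),('r2',506,335,.116)]: print(n,f(u,v,z))
c=np.mean([f(u,v,.065) for u,v in [(316,126),(492,137),(488,196),(315,186)]],0);print('c',c)
# rest frame
yaw=np.radians(98.25);ux=np.array([np.cos(yaw),np.sin(yaw)]);uy=np.array([-ux[1],ux[0]])
tops=np.array([[.407,.1437],[.4549,.1503],[.5042,.1579]])
print('uphill',ux,'across',uy,'feet',tops-ux*.0631)
```

```text
TL [0.3488 0.3164 0.065 ]
TR [0.4914 0.3074 0.065 ]
BR [0.4904 0.2591 0.065 ]
BL [0.3454 0.2679 0.065 ]
wh [0.3692 0.2914 0.142 ]
red [0.4186 0.2878 0.14  ]
blue [0.4673 0.2849 0.144 ]
pTL [0.3851 0.1813 0.008 ]
pTR [0.517  0.1989 0.008 ]
ribtop [0.4051 0.1444 0.116 ]
r1 [0.4481 0.1514 0.116 ]
r2 [0.5004 0.1564 0.116 ]
c [0.419  0.2877 0.065 ]
uphill [-0.14349262  0.98965139] across [-0.98965139 -0.14349262] feet [[0.41605438 0.081253  ]
 [0.46395438 0.087853  ]
 [0.51325438 0.095453  ]]
```

>>> {"api": "apply_moves", "payload": {"moves": [[[0.98,0.94,0,0.35,0.57],[0.98,0.94,0,0.35,0.57],[0.98,0.94,0,0.35,0.57],[0.98,0.94,1.0,0.35,0.57],[0.98,0.94,2.0,0.35,0.57],[0.98,0.94,2.53,0.35,0.57],[0.98,0.94,2.53,0.35,0.57],[0.98,0.94,2.53,0.35,1],[0.98,0.94,2.53,0.35,1],[0.98,0.94,2.53,0.35,1]]]}}

```text
time: 6.42
tool_pos: [0.4678, 0.2859, 0.3231]
ee_rot: [3.138, -0.002, 1.509]
wrist_force: [-0.4, -0.4, 2.2]
width: 0.0166
finger_force: 30.0
```

>>> {"api": "apply_moves", "payload": {"moves": [[[0,0,0,0,1],[0,0,0,0,1],[0,0,-0.5,0,1],[0,0,-1.0,0,1],[0,0,-1.5,0,1],[0,0,-2.0,0,1],[0,0,-2.5,0,1],[0,0,-3.0,0,1],[0,0,-3.0,0,1]]]}}

```text
time: 7.55
tool_pos: [0.4675, 0.2859, 0.4733]
ee_rot: [3.138, -0.002, 1.51]
wrist_force: [-0.1, -0.3, -0.5]
width: 0.0166
finger_force: 30.0
```

```bash
cat >> h.py <<'E'
ux=np.array([-.1435,.9897])
F=[(.4146,.0804),(.4641,.0876),(.5136,.0948)]
def rp(k,h,v,c=1): # tcp target for pad-contact at (h,v mm) on rib k; contact 11 mm above tips
    p=np.array(F[k])+ux*h/1000; return (p[0],p[1],v/1000-.011+.199,98.25,c)
E
python3 - <<'E'
from h import *
o=telemetry.get_obs();print(o['width'])
s=snapshot('wrist');save(s,'w4.png')
cv([rp(2,8,235),rp(2,8,180),rp(2,8,173)])
E
```

```text
0.016610264800769662
[np.float64(-3.6), np.float64(1.12), np.float64(0.97), np.float64(-1.18), np.float64(1.0)]
[np.float64(-3.6), np.float64(1.12), np.float64(2.07), np.float64(-1.18), np.float64(1.0)]
[np.float64(-3.6), np.float64(1.12), np.float64(2.21), np.float64(-1.18), np.float64(1.0)]
```

View pics/w4.png

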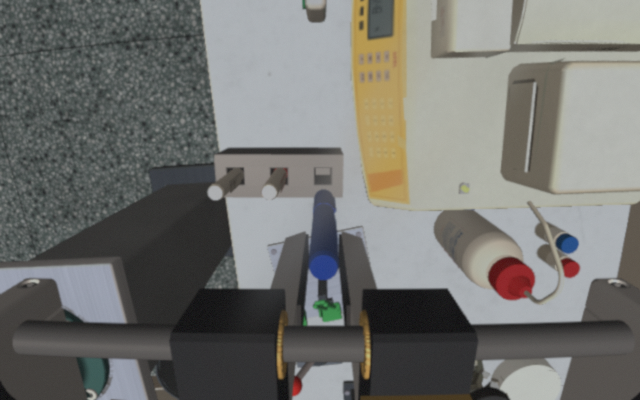

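Blue marker held, clear of the block (end at (325,198), top at (323,265)). I carry it over rib 2 and lower it.

>>> {"api": "apply_moves", "payload": {"moves": [[[-1.0,0.3,0,-0.4,1],[-2.0,0.6,0,-0.8,1],[-3.0,0.9,0,-1.18,1],[-3.6,1.12,0,-1.18,1],[-3.6,1.12,0,-1.18,1],[-3.6,1.12,0,-1.18,1],[-3.6,1.12,0.7,-1.18,1],[-3.6,1.12,1.4,-1.18,1],[-3.6,1.12,1.9,-1.18,1],[-3.6,1.12,1.9,-1.18,1]]]}}

```text
time: 8.85
tool_pos: [0.5114, 0.104, 0.3733]
ee_rot: [-3.136, -0.001, 1.718]
wrist_force: [0.2, 0.4, 0.3]
width: 0.0166
finger_force: 30.0
```

Run:
```python
from h import *
o=telemetry.get_obs();print(o['width'],o['tool_pos'],o['wrist_force'])
s=snapshot('side');
u=proj(s,[.5,.11,.1])[0].astype(int);print(u)
save(s,'s5.png',(u[0]-70,u[1]-60,u[0]+50,u[1]+40),6)
cv([rp(2,8,172),rp(2,29.3,163),rp(2,48.5,148),rp(2,64,130)])
```

```text
0.016592672129891385 [0.51141244 0.10395984 0.3733249 ] [0.19777987 0.41997813 0.2815295 ]
[321 199]
[np.float64(-0.02), np.float64(0.01), np.float64(0.31), np.float64(0.01), np.float64(1.0)]
[np.float64(0.4), np.float64(0.01), np.float64(0.49), np.float64(0.01), np.float64(1.0)]
[np.float64(0.79), np.float64(0.01), np.float64(0.79), np.float64(0.01), np.float64(1.0)]
[np.float64(1.1), np.float64(0.01), np.float64(1.15), np.float64(0.01), np.float64(1.0)]
```

View pics/s5.png

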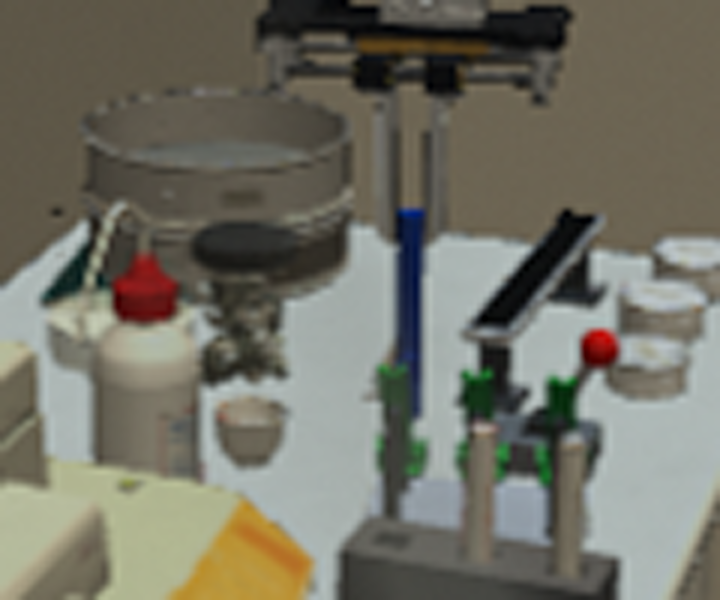

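Side crop: the blue marker hangs vertical at (410,310) just behind rib 2 (395,370). I lower and tilt it along the rib.

>>> {"api": "apply_moves", "payload": {"moves": [[[0,0,0.2,0,1],[0,0,0.34,0,1],[0.2,0,0.42,0,1],[0.4,0,0.51,0,1],[0.6,0,0.65,0,1],[0.79,0,0.82,0,1],[0.95,0,1.0,0,1],[1.08,0,1.17,0,1],[1.08,0,1.17,0,1],[1.08,0,1.17,0,1]]]}}

```text
time: 10.15
tool_pos: [0.5041, 0.1584, 0.3182]
ee_rot: [3.141, -0.006, 1.717]
wrist_force: [-1.7, 5.3, 5.8]
width: 0.0164
finger_force: 30.0
```

Run:
```python
from h import *
o=telemetry.get_obs();print(o['width'],o['tool_pos'],o['wrist_force'],o['wrist_torque'])
s=snapshot('side');u=[321,199]
save(s,'s6.png',(u[0]-40,u[1]-30,u[0]+40,u[1]+40),6)
```

```text
0.016409322060304467 [0.50406809 0.15842243 0.3182164 ] [-1.67673496  5.32674974  5.81036535] [ 0.73456062  0.37274625 -0.02846717]
```

View pics/s6.png

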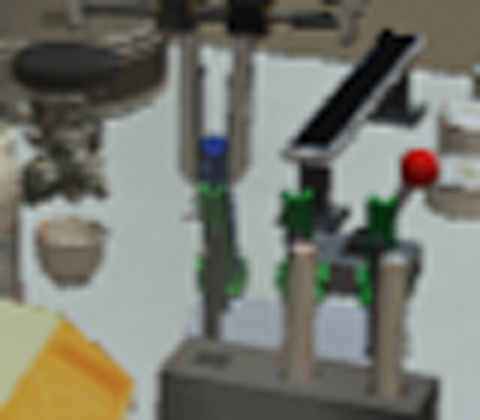

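>>> {"api": "apply_moves", "payload": {"moves": [[[0,0,0,0,0.75],[0,0,0,0,0.6],[0,0,0,0,0.57],[0,0,-0.5,0,0.57],[0,0,-1.0,0,0.57],[0,0,-2.5,0,0.57],[0,0,-2.5,0,0.57]]]}}

```text
time: 11.08
tool_pos: [0.5047, 0.1561, 0.4477]
ee_rot: [3.133, -0.001, 1.715]
wrist_force: [0.3, -1.3, 0.0]
width: 0.0407
finger_force: 0.0
```

>>> {"api": "apply_moves", "payload": {"moves": [[[0,-1.4,-0.2,0.83,0.57],[0,-1.4,-0.2,0.83,0.57],[0,-1.4,-0.2,0.83,0.57],[0,-1.4,-0.2,0.83,0.57],[0,-1.4,-0.2,0.83,0.57]]]}}

```text
time: 11.7
tool_pos: [0.4361, 0.1461, 0.4521]
ee_rot: [-3.141, 0.0, 1.57]
wrist_force: [-0.3, 0.2, -0.2]
width: 0.0404
finger_force: 0.0
```

Run:
```python
from h import *
import pickle
o=telemetry.get_obs();print(o['width'],o['tool_pos'],o['wrist_force'])
s=snapshot('wrist');pickle.dump(s,open('w7.pkl','wb'));save(s,'w7.png',(150,100,470,300),2.5)
```

```text
0.04038274438769415 [0.43606529 0.14605531 0.45208584] [-0.3342782   0.20438792 -0.1763367 ]
```

View pics/w7.png

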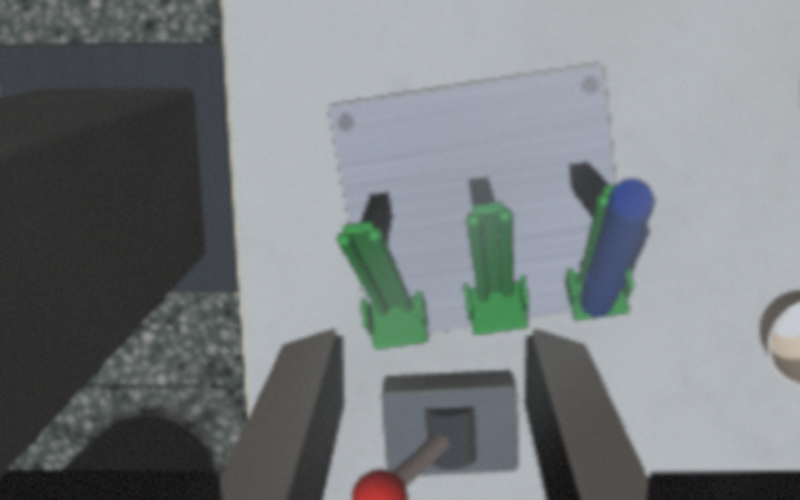

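Crop shows the blue marker lying on rib 2 (top end (631,200), foot (598,300)), possibly offset at the top. Rib 1 end corners are (470,210) and (512,210), rib 0's are (342,240) and (379,232). I check the offsets numerically.

Run:
```python
from h import *
import pickle
s=pickle.load(open('w7.pkl','rb'))
yaw=np.radians(98.25);uy=np.array([-ux[1],ux[0]])
uy=np.array([-.9897,-.1435])
def q(n,u,v,z,k):
    p=onz(s,(u/2.5+150,v/2.5+100),z); d=p[:2]-np.array(F[k]); print(n,p.round(4),'h,y mm',(np.array([d@ux,d@uy])*1000).round(1))
q('mtop',631,200,.141,2)
q('mtop edges',608,200,.141,2);q('',655,200,.141,2)
q('foot L',585,296,.040,2);q('foot R',617,300,.040,2)
q('rib1 topL',470,210,.116,1);q('rib1 topR',512,212,.116,1)
q('rib0 topL',342,240,.116,0);q('rib0 topR',379,232,.116,0)
q('rib2 topL',600,188,.116,2)
q('stop1 L',472,332,.018,1);q('stop1 R',527,328,.018,1)
q('stop2 L',576,318,.018,2);q('stop2 R',630,314,.018,2)
q('stop0 L',373,347,.018,0);q('stop0 R',427,342,.018,0)
```

```text
mtop [0.5031 0.1605 0.141 ] h,y mm [66.6  0.9]
mtop edges [0.4952 0.1605 0.141 ] h,y mm [67.7  8.8]
 [0.5114 0.1605 0.141 ] h,y mm [65.4 -7.3]
foot L [0.5074 0.0913 0.04  ] h,y mm [-2.6  6.6]
foot R [0.5229 0.0893 0.04  ] h,y mm [-6.8 -8.4]
rib1 topL [0.4489 0.1512 0.116 ] h,y mm [65.1  5.9]
rib1 topR [0.4646 0.1504 0.116 ] h,y mm [62.1 -9.5]
rib0 topL [0.4007 0.1396 0.116 ] h,y mm [60.6  5.2]
rib0 topR [0.4148 0.1427 0.116 ] h,y mm [61.6 -9.1]
rib2 topL [0.4971 0.1595 0.116 ] h,y mm [66.4  7. ]
stop1 L [0.4547 0.0645 0.018 ] h,y mm [-21.5  12.6]
stop1 R [0.4827 0.0667 0.018 ] h,y mm [-23.4 -15.4]
stop2 L [0.5074 0.072  0.018 ] h,y mm [-21.7   9.4]
stop2 R [0.5348 0.0741 0.018 ] h,y mm [-23.5 -18. ]
stop0 L [0.4042 0.0563 0.018 ] h,y mm [-22.3  13.8]
stop0 R [0.4318 0.0591 0.018 ] h,y mm [-23.6 -14. ]
```

Marker 2 mm off rib centre at the top; I'll refine the rib lines by 1.7 mm and re-grip to square it and seat it on the stop.

```bash
sed -i 's/^F=.*/F=[(.4163,.0806),(.4658,.0878),(.5153,.0950)]/' h.py
python3 - <<'E'
from h import *
cv([rp(2,63,210,.57),rp(2,63,132,.57),rp(2,61.5,129.5,1),rp(2,63,220,.57)])
E
```

```text
[np.float64(0.23), np.float64(1.41), np.float64(1.08), np.float64(-0.83), np.float64(0.57)]
[np.float64(0.23), np.float64(1.41), np.float64(2.64), np.float64(-0.83), np.float64(0.57)]
[np.float64(0.2), np.float64(1.41), np.float64(2.69), np.float64(-0.83), np.float64(1.0)]
[np.float64(0.23), np.float64(1.41), np.float64(0.88), np.float64(-0.83), np.float64(0.57)]
```

>>> {"api": "apply_moves", "payload": {"moves": [[[0.23,1.41,0.8,-0.83,0.57],[0.23,1.41,0.8,-0.83,0.57],[0.23,1.41,1.7,-0.83,0.57],[0.23,1.41,2.64,-0.83,0.57],[0.23,1.41,2.64,-0.83,0.57],[0.23,1.41,2.64,-0.83,1],[0.23,1.41,2.64,-0.83,1],[0.23,1.41,2.64,-0.83,1],[0.18,1.41,2.71,-0.83,1],[0.18,1.41,2.71,-0.83,1]]]}}

```text
time: 13.0
tool_pos: [0.506, 0.1565, 0.323]
ee_rot: [3.134, -0.005, 1.716]
wrist_force: [-4.3, 5.3, 15.5]
width: 0.0168
finger_force: 30.1
```

>>> {"api": "apply_moves", "payload": {"moves": [[[0,0,0,0,0.6],[0,0,0,0,0.57],[0,0,0,0,0.57],[0,0,-1.3,0,0.57],[0,0,-2.6,0,0.57],[0,0,-2.6,0,0.57]]]}}

```text
time: 13.75
tool_pos: [0.506, 0.1549, 0.4532]
ee_rot: [3.131, -0.0, 1.715]
wrist_force: [0.5, 0.2, -0.1]
width: 0.0405
finger_force: 0.0
```

Run:
```python
from h import *
cv([(.43,.236,.4476,90,.57)])
```

```text
[np.float64(1.82), np.float64(-1.27), np.float64(0.1), np.float64(0.83), np.float64(0.57)]
```

>>> {"api": "apply_moves", "payload": {"moves": [[[1.8,-1.46,0.1,0.83,0.57],[1.8,-1.46,0.1,0.83,0.57],[1.8,-1.46,0.1,0.83,0.57],[1.8,-1.46,0.1,0.83,0.57],[1.8,-1.46,0.1,0.83,0.57],[1.8,-1.46,0.1,0.83,0.57]]]}}

```text
time: 14.5
tool_pos: [0.4214, 0.2329, 0.4418]
ee_rot: [-3.141, 0.0, 1.569]
wrist_force: [0.0, -0.5, 0.2]
width: 0.0405
finger_force: 0.0
```

```bash
cat >> h.py <<'E'
def block(s):
    g=cv2.cvtColor(s['image'],cv2.COLOR_RGB2HSV); px=proj(s,[[.40,.3,.065]])[0].astype(int)
    v=g[...,2]; m=((v>70)&(v<165)&(g[...,0]<20)&(g[...,1]>15)&(g[...,1]<70)).astype('uint8')*255
    m=cv2.morphologyEx(m,cv2.MORPH_OPEN,np.ones((5,5)))
    m=cv2.morphologyEx(m,cv2.MORPH_CLOSE,np.ones((9,9)))
    n,l,st,c=cv2.connectedComponentsWithStats(m)
    for i in range(1,n):
        if st[i,4]>1500:
            bx=cv2.minAreaRect(np.argwhere(l==i)[:,::-1].astype(np.float32)); P=np.array([onz(s,p,.065)[:2] for p in cv2.boxPoints(bx)])
            L=np.linalg.norm(P-np.roll(P,1,0),axis=1); print(st[i],'ctr',P.mean(0).round(4),'sides',L.round(3))
E
python3 - <<'E'
from h import *
import pickle
s=snapshot('wrist');pickle.dump(s,open('w8.pkl','wb'));a=pickle.load(open('w3.pkl','rb'))
print(telemetry.get_obs()['tool_pos'])
i=a['image'];print(i[112,300],i[140,270],i[112,390],i[60,300])
print('old');block(a);print('new');block(s)
d=np.abs(s['image'].astype(int)-i).sum(2)[85:170,245:420];print('diff cols',(d>60).sum(0)[::8],d.mean())
E
```

```text
[0.42127861 0.23293849 0.44193522]
[140 135 131] [141 135 130] [133 128 123] [165 170 173]
old
[ 251  102   79   48 2432] ctr [0.3857 0.2913] sides [0.048 0.079 0.047 0.081]
[ 177  364   90   36 1756] ctr [ 0.2861 -0.0341] sides [0.059 0.115 0.057 0.12 ]
new
[ 249   99   87   51 2898] ctr [0.3879 0.2894] sides [0.089 0.047 0.086 0.047]
[ 563  280   77  120 5067] ctr [0.7771 0.0184] sides [0.186 0.099 0.196 0.117]
diff cols [ 0 30 17 15 11  2  4  2  4 14 13  3  3  2  3 19 11 25 16  0 14  0] 35.1621512605042
```

Block unmoved. Next is the red-capped marker.

>>> {"api": "apply_moves", "payload": {"moves": [[[1.1,-0.05,0,0.35,0.57],[1.1,-0.05,0,0.35,0.57],[1.1,-0.05,0,0.35,0.57],[1.1,-0.05,1.0,0.35,0.57],[1.1,-0.05,2.0,0.35,0.57],[1.1,-0.05,2.5,0.35,0.57],[1.1,-0.05,2.5,0.35,0.57],[1.1,-0.05,2.5,0.35,1],[1.1,-0.05,2.5,0.35,1],[1.1,-0.05,2.5,0.35,1]]]}}

```text
time: 15.8
tool_pos: [0.4185, 0.2887, 0.3189]
ee_rot: [3.139, -0.002, 1.509]
wrist_force: [-0.2, 0.0, 1.8]
width: 0.0163
finger_force: 30.0
```

>>> {"api": "apply_moves", "payload": {"moves": [[[0,0,0,0,1],[0,0,0,0,1],[0,0,-0.5,0,1],[0,0,-1.0,0,1],[0,0,-1.5,0,1],[0,0,-2.0,0,1],[0,0,-2.5,0,1],[0,0,-3.0,0,1],[0,0,-3.0,0,1]]]}}

```text
time: 16.92
tool_pos: [0.4181, 0.2887, 0.469]
ee_rot: [3.138, -0.002, 1.51]
wrist_force: [0.8, -0.2, 0.1]
width: 0.0166
finger_force: 30.0
```

Run:
```python
from h import *
o=telemetry.get_obs();print(o['width'],o['tool_pos'])
cv([rp(1,8,235),rp(1,8,180),rp(1,8,173)])
s=snapshot('wrist'); save(s,'x.png')
h=cv2.cvtColor(s['image'],cv2.COLOR_RGB2HSV); r=cv2.inRange(h,(0,120,60),(8,255,255))|cv2.inRange(h,(172,120,60),(180,255,255))
n,l,st,c=cv2.connectedComponentsWithStats(r)
for i in range(1,n):
  if st[i,4]>25: print(st[i],c[i].round(1),onz(s,c[i],.165).round(3))
```

```text
0.016643926486691562 [0.41807466 0.28865488 0.46901   ]
[np.float64(-3.8), np.float64(1.16), np.float64(0.92), np.float64(-1.18), np.float64(1.0)]
[np.float64(-3.8), np.float64(1.16), np.float64(2.02), np.float64(-1.18), np.float64(1.0)]
[np.float64(-3.8), np.float64(1.16), np.float64(2.16), np.float64(-1.18), np.float64(1.0)]
[ 539  259   47   42 1481] [562.2 279.4] [0.638 0.197 0.165]
[595 260  22  18 291] [605.7 268.2] [0.68  0.205 0.165]
[322 379  17  19 269] [329.8 387.9] [0.413 0.089 0.165]
```

>>> {"api": "apply_moves", "payload": {"moves": [[[-1.0,0.3,0,-0.4,1],[-2.0,0.6,0,-0.8,1],[-3.0,0.9,0,-1.18,1],[-3.8,1.16,0,-1.18,1],[-3.8,1.16,0,-1.18,1],[-3.8,1.16,0,-1.18,1],[-3.8,1.16,0.7,-1.18,1],[-3.8,1.16,1.4,-1.18,1],[-3.8,1.16,1.9,-1.18,1],[-3.8,1.16,1.9,-1.18,1]]]}}

```text
time: 18.23
tool_pos: [0.4634, 0.0966, 0.3694]
ee_rot: [-3.136, -0.001, 1.718]
wrist_force: [0.8, 0.7, 0.2]
width: 0.0165
finger_force: 30.0
```

Run:
```python
from h import *
o=telemetry.get_obs();print(o['width'],o['tool_pos'],o['wrist_force'])
cv([rp(1,8,169),rp(1,29.3,160),rp(1,48.5,145),rp(1,63,127)])
```

```text
0.016539504859612093 [0.46339488 0.09661563 0.36941499] [0.84446237 0.65471359 0.17870522]
[np.float64(-0.02), np.float64(0.02), np.float64(0.25), np.float64(0.02), np.float64(1.0)]
[np.float64(0.4), np.float64(0.03), np.float64(0.43), np.float64(0.02), np.float64(1.0)]
[np.float64(0.79), np.float64(0.03), np.float64(0.73), np.float64(0.02), np.float64(1.0)]
[np.float64(1.08), np.float64(0.03), np.float64(1.09), np.float64(0.02), np.float64(1.0)]
```

>>> {"api": "apply_moves", "payload": {"moves": [[[0,0.02,0.15,0,1],[0,0.02,0.28,0,1],[0.2,0.02,0.36,0,1],[0.4,0.02,0.45,0,1],[0.6,0.02,0.59,0,1],[0.79,0.02,0.76,0,1],[0.95,0.02,0.94,0,1],[1.08,0.02,1.11,0,1],[1.06,0.02,1.13,0,1],[1.06,0.02,1.13,0,1]]]}}

```text
time: 19.48
tool_pos: [0.4573, 0.1498, 0.3163]
ee_rot: [3.141, -0.006, 1.716]
wrist_force: [-1.7, 4.5, 6.7]
width: 0.0162
finger_force: 30.0
```

>>> {"api": "apply_moves", "payload": {"moves": [[[0,0,0,0,0.75],[0,0,0,0,0.6],[0,0,0,0,0.57],[0,0,-0.5,0,0.57],[0,0,-1.0,0,0.57],[0,0,-2.5,0,0.57],[0,0,-2.5,0,0.57]]]}}

```text
time: 20.35
tool_pos: [0.4579, 0.1479, 0.4454]
ee_rot: [3.133, -0.001, 1.715]
wrist_force: [0.1, 0.5, 0.4]
width: 0.0404
finger_force: 0.0
```

>>> {"api": "apply_moves", "payload": {"moves": [[[1.6,-1.0,-0.2,0.83,0.57],[1.6,-1.0,-0.2,0.83,0.57],[1.6,-1.0,-0.2,0.83,0.57],[1.6,-1.0,-0.2,0.83,0.57],[1.6,-1.0,-0.2,0.83,0.57]]]}}

```text
time: 20.98
tool_pos: [0.3973, 0.2192, 0.4499]
ee_rot: [-3.141, 0.001, 1.569]
wrist_force: [-0.7, -0.0, 1.0]
width: 0.0404
finger_force: 0.0
```

Run:
```python
from h import *
import pickle
o=telemetry.get_obs();print(o['width'],o['tool_pos'],o['wrist_force'])
s=snapshot('wrist');pickle.dump(s,open('w9.pkl','wb'));save(s,'w9.png',(230,90,450,330),2.4)
block(s)
```

```text
0.04043405586470294 [0.39731651 0.2192443  0.44993532] [-7.22577453e-01 -5.69650971e-04  9.85279729e-01]
[ 274   85   71   50 2521] ctr [0.3811 0.2898] sides [0.072 0.047 0.07  0.047]
[ 498  170   83   73 1519] ctr [0.6326 0.1947] sides [0.096 0.067 0.092 0.071]
```

View pics/w9.png

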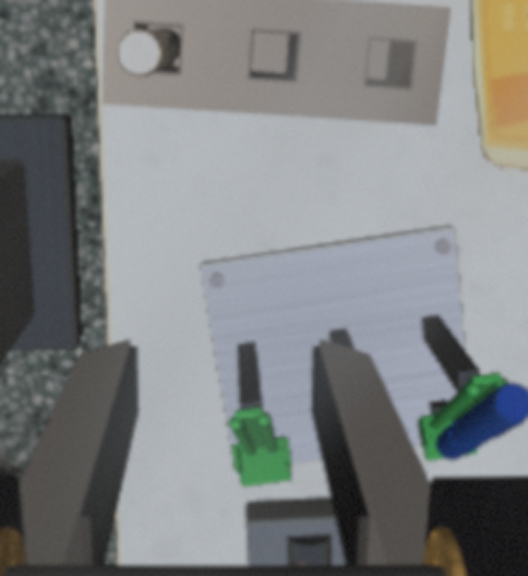

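Crop: block with one white marker left (top (141,52)), the blue marker on rib 2 at (480,420); rib 1 is hidden by a finger. I compute the white marker's top and go.

Run:
```python
from h import *
import pickle
s=pickle.load(open('w9.pkl','rb'))
p=onz(s,(230+141/2.4,90+52/2.4),.142);print(p)
cv([(.3692,.2912,.45,86.4,.57),(.3692,.2912,.320,86.4,.57)])
```

```text
[0.36866267 0.29074329 0.142     ]
[np.float64(1.44), np.float64(-0.57), np.float64(0.0), np.float64(0.35), np.float64(0.57)]
[np.float64(1.44), np.float64(-0.56), np.float64(2.6), np.float64(0.35), np.float64(0.57)]
```

>>> {"api": "apply_moves", "payload": {"moves": [[[1.44,-0.57,0,0.35,0.57],[1.44,-0.57,0,0.35,0.57],[1.44,-0.57,0,0.35,0.57],[1.44,-0.57,1.0,0.35,0.57],[1.44,-0.57,2.0,0.35,0.57],[1.44,-0.57,2.6,0.35,0.57],[1.44,-0.57,2.6,0.35,0.57],[1.44,-0.57,2.6,0.35,1],[1.44,-0.57,2.6,0.35,1],[1.44,-0.57,2.6,0.35,1]]]}}

```text
time: 22.28
tool_pos: [0.3686, 0.2921, 0.3224]
ee_rot: [3.139, -0.002, 1.509]
wrist_force: [-0.5, 0.4, 1.7]
width: 0.0164
finger_force: 30.0
```

>>> {"api": "apply_moves", "payload": {"moves": [[[0,0,0,0,1],[0,0,0,0,1],[0,0,-0.5,0,1],[0,0,-1.0,0,1],[0,0,-1.5,0,1],[0,0,-2.0,0,1],[0,0,-2.5,0,1],[0,0,-3.0,0,1],[0,0,-3.0,0,1]]]}}

```text
time: 23.4
tool_pos: [0.3682, 0.2921, 0.4724]
ee_rot: [3.139, -0.002, 1.51]
wrist_force: [-0.5, -0.1, -0.7]
width: 0.0165
finger_force: 30.0
```

Run:
```python
from h import *
o=telemetry.get_obs();print(o['width'],o['tool_pos'])
cv([rp(0,8,235),rp(0,8,180),rp(0,8,173)])
```

```text
0.01653005891753523 [0.36815226 0.29205952 0.47242716]
[np.float64(-4.01), np.float64(1.18), np.float64(0.98), np.float64(-1.17), np.float64(1.0)]
[np.float64(-4.01), np.float64(1.18), np.float64(2.08), np.float64(-1.17), np.float64(1.0)]
[np.float64(-4.01), np.float64(1.18), np.float64(2.22), np.float64(-1.17), np.float64(1.0)]
```

>>> {"api": "apply_moves", "payload": {"moves": [[[-1.0,0.3,0,-0.4,1],[-2.0,0.6,0,-0.8,1],[-3.0,0.9,0,-1.17,1],[-4.0,1.18,0,-1.17,1],[-4.0,1.18,0,-1.17,1],[-4.0,1.18,0,-1.17,1],[-4.0,1.18,0.7,-1.17,1],[-4.0,1.18,1.4,-1.17,1],[-4.0,1.18,1.9,-1.17,1],[-4.0,1.18,1.9,-1.17,1]]]}}

```text
time: 24.65
tool_pos: [0.4139, 0.0901, 0.3731]
ee_rot: [-3.136, -0.001, 1.717]
wrist_force: [0.9, -1.0, -0.3]
width: 0.0165
finger_force: 30.0
```

Run:
```python
from h import *
o=telemetry.get_obs();print(o['width'],o['tool_pos'],o['wrist_force'])
cv([rp(0,8,171),rp(0,29.3,162),rp(0,48.5,147),rp(0,63.5,129)])
```

```text
0.016492905598517845 [0.41390583 0.09006236 0.37308626] [ 0.93965822 -1.01738226 -0.32507953]
[np.float64(-0.03), np.float64(0.02), np.float64(0.28), np.float64(0.01), np.float64(1.0)]
[np.float64(0.39), np.float64(0.02), np.float64(0.46), np.float64(0.01), np.float64(1.0)]
[np.float64(0.78), np.float64(0.03), np.float64(0.76), np.float64(0.01), np.float64(1.0)]
[np.float64(1.07), np.float64(0.03), np.float64(1.12), np.float64(0.01), np.float64(1.0)]
```

>>> {"api": "apply_moves", "payload": {"moves": [[[0,0.02,0.18,0,1],[0,0.02,0.31,0,1],[0.2,0.02,0.39,0,1],[0.4,0.02,0.48,0,1],[0.6,0.02,0.62,0,1],[0.79,0.02,0.79,0,1],[0.95,0.02,0.97,0,1],[1.08,0.02,1.14,0,1],[1.06,0.02,1.16,0,1],[1.06,0.02,1.16,0,1]]]}}

```text
time: 25.9
tool_pos: [0.4079, 0.1434, 0.3187]
ee_rot: [3.14, -0.007, 1.715]
wrist_force: [-2.8, 5.3, 8.9]
width: 0.0165
finger_force: 30.0
```

>>> {"api": "apply_moves", "payload": {"moves": [[[0,0,0,0,0.75],[0,0,0,0,0.6],[0,0,0,0,0.57],[0,0,-0.5,0,0.57],[0,0,-1.0,0,0.57],[0,0,-2.5,0,0.57],[0,0,-2.5,0,0]]]}}

```text
time: 26.78
tool_pos: [0.4085, 0.1413, 0.447]
ee_rot: [3.134, -0.001, 1.713]
wrist_force: [0.3, 0.0, -0.3]
width: 0.047
finger_force: 0.0
```

>>> {"api": "apply_moves", "payload": {"moves": [[[-0.8,0.4,-0.2,0.83,0],[-0.8,0.4,-0.2,0.83,0],[-0.8,0.4,-0.2,0.83,0],[-0.8,0.4,-0.2,0.83,0],[-0.8,0.4,-0.2,0.83,0],[-0.8,0.4,-0.2,0.83,0]]]}}

```text
time: 27.52
tool_pos: [0.4335, 0.1049, 0.4526]
ee_rot: [-3.141, -0.0, 1.57]
wrist_force: [0.3, -0.2, -0.6]
width: 0.0941
finger_force: 0.0
```

Run:
```python
from h import *
import pickle
o=telemetry.get_obs();print(o['width'],o['tool_pos'],o['wrist_force'])
s=snapshot('wrist');pickle.dump(s,open('w10.pkl','wb'));save(s,'w10.png',(200,60,520,300),2.5)
pickle.dump(snapshot('top'),open('t10.pkl','wb'))
```

```text
0.0941333210005398 [0.43349417 0.10488227 0.45256672] [ 0.26217507 -0.17224525 -0.60392598]
```

View pics/w10.png

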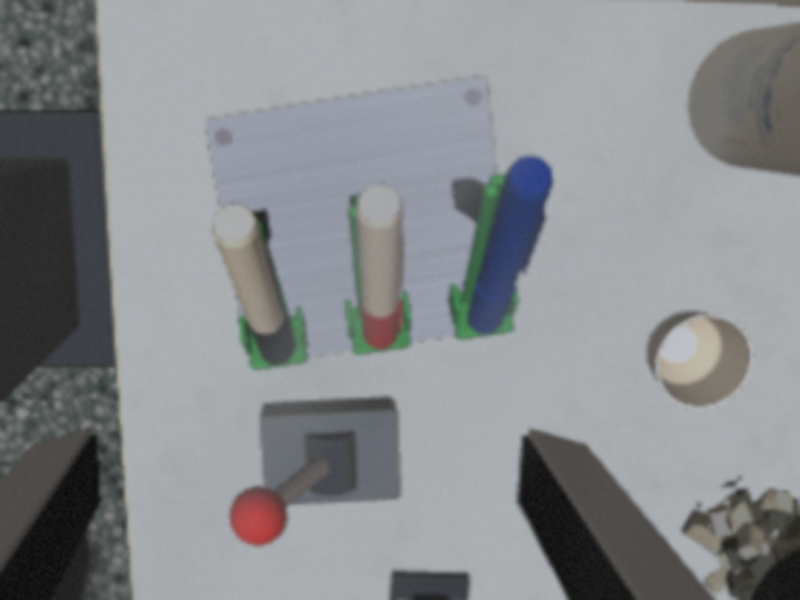

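All three markers lie on ribs with feet centred between the cheeks (feet (276,348), (381,330), (487,318); tops (237,226), (380,207), (530,178)). Numeric check of tops, plus tins and rail from the top view.

Run:
```python
from h import *
import pickle
s=pickle.load(open('w10.pkl','rb')); t=pickle.load(open('t10.pkl','rb'))
uy=np.array([-.9897,-.1435])
for k,u,v,z in [(0,237,226,.1407),(1,380,207,.139),(2,530,178,.1423)]:
    p=onz(s,(200+u/2.5,60+v/2.5),z); d=p[:2]-np.array(F[k]); print(k,p.round(4),d@ux*1000,d@uy*1000)
# tins in initial top view: edges by brightness
t=pickle.load(open('s0.pkl','rb'))['top']
g=cv2.GaussianBlur(cv2.cvtColor(t['image'],cv2.COLOR_RGB2GRAY),(3,3),0)
c=cv2.HoughCircles(cv2.resize(g[215:250,370:470],None,fx=6,fy=6,interpolation=cv2.INTER_CUBIC),cv2.HOUGH_GRADIENT,1,100,param1=80,param2=15,minRadius=42,maxRadius=65)
for x,y,r in c[0]:
    u=(370+x/6,215+y/6); print(onz(t,u,.03).round(4),'r',r/6*1.28/373*1000)
m=(g<45).astype('uint8'); m[:195]=0;m[220:]=0;m[:,:360]=0;m[:,450:]=0
r=cv2.minAreaRect(np.argwhere(m)[:,::-1].astype(np.float32)); P=np.array([onz(t,p,.06)[:2] for p in cv2.boxPoints(r)]);print(P.round(4),P.mean(0))
```

```text
0 [0.409  0.1448 0.1407] 64.55019869843113 -1.9402545977007288
1 [0.4571 0.1509 0.139 ] 63.66143828250384 -0.3897033242449682
2 [0.5063 0.1609 0.1423] 66.47576887054025 -0.5355247772302922Traceback (most recent call last):
  File "<stdin>", line 11, in <module>
TypeError: 'NoneType' object is not subscriptable
```

>>> {"api": "apply_moves", "payload": {"moves": [[[-6.9,0.33,-0.35,0,0],[-6.9,0.33,-0.35,0,0],[-6.9,0.33,-0.35,0,0],[-6.9,0.33,-0.35,0,0],[-6.9,0.33,-0.35,0,0],[-6.9,0.33,-0.35,0,0],[-6.9,0.33,-0.35,0,0],[-6.9,0.33,-0.35,0,0],[-6.9,0.33,-0.35,0,0]]]}}

```text
time: 28.75
tool_pos: [0.4496, -0.2392, 0.4705]
ee_rot: [3.141, -0.0, 1.571]
wrist_force: [-0.4, 0.9, -0.2]
width: 0.0939
finger_force: 0.0
```

Run:
```python
from h import *
import pickle
o=telemetry.get_obs();print(o['width'],o['tool_pos'],o['wrist_force'])
s=snapshot('wrist');pickle.dump(s,open('w11.pkl','wb'));save(s,'w11.png',None,1.25)
```

```text
0.09385463821971106 [ 0.44961606 -0.23919285  0.47045901] [-0.37440203  0.93404979 -0.18319714]
```

View pics/w11.png

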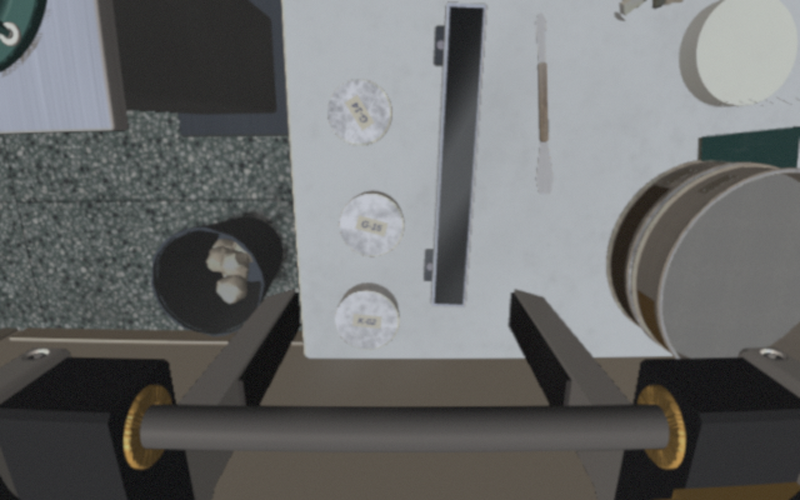

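Wrist view: tins at (360,112), (371,224), (367,318); rail corners (448,4), (486,5), (466,304), (432,304).

Run:
```python
from h import *
import pickle
s=pickle.load(open('w11.pkl','rb'))
f=lambda u,v,z:onz(s,(u/1.25,v/1.25),z)
for z in(.026,.03):
  for n,(u,v,l,r) in dict(A=(360,112,328,392),B=(371,224,338,404.5),C=(367,318,334,400)).items():
    print(n,z,f((l+r)/2,v,z).round(4),'dia',np.linalg.norm(f(l,v,z)-f(r,v,z)).round(4))
P=np.array([f(u,v,.06) for u,v in [(448,4),(486,5),(466,304),(432,304)]]);print(P.round(4));a=(P[0]+P[1])/2;b=(P[2]+P[3])/2
print('ends',a,b,'len',np.linalg.norm(a-b),'w',np.linalg.norm(P[0]-P[1]),np.linalg.norm(P[2]-P[3]),'yaw deg',np.degrees(np.arctan2(a[1]-b[1],a[0]-b[0])))
# subpixel: rail edges by gradient along rows
g=cv2.cvtColor(s['image'],cv2.COLOR_RGB2GRAY).astype(float)
rows=[];
for v in range(20,236,12):
    c=int(np.interp(v,[3,243],[373,359])); w=g[v,c-22:c+23]; d=np.diff(w); L=c-22+d[:22].argmin()+.5; R=c-22+22+d[22:].argmax()+.5
    l,r=onz(s,(L,v),.06),onz(s,(R,v),.06); rows.append([(l[1]+r[1])/2,(l[0]+r[0])/2,r[0]-l[0]])
rows=np.array(rows);p=np.polyfit(rows[:,0],rows[:,1],1);print('fit x=',p,'w',rows[:,2].round(4), 'x at',[(y,round(np.polyval(p,y),4)) for y in(-.1,-.2,-.3)], (rows[:,1]-np.polyval(p,rows[:,0])).round(4))
```

```text
A 0.026 [ 0.4079 -0.1456  0.026 ] dia 0.0601
B 0.026 [ 0.4164 -0.2531  0.026 ] dia 0.0665
C 0.026 [ 0.4097 -0.3553  0.026 ] dia 0.0703
A 0.03 [ 0.4083 -0.1457  0.03  ] dia 0.0596
B 0.03 [ 0.4167 -0.2523  0.03  ] dia 0.0659
C 0.03 [ 0.41   -0.3535  0.03  ] dia 0.0696
[[ 0.4853 -0.0609  0.06  ]
 [ 0.5166 -0.0614  0.06  ]
 [ 0.5092 -0.325   0.06  ]
 [ 0.4762 -0.3249  0.06  ]]
ends [ 0.50093199 -0.06119275  0.06      ] [ 0.49267724 -0.32497762  0.06      ] len 0.2639139991239692 w 0.03128854529434212 0.03300241178018887 yaw deg 88.20760041074162
fit x= [0.03394814 0.50262913] w [0.028  0.0272 0.0273 0.0275 0.0277 0.0279 0.0271 0.0273 0.0275 0.0277
 0.028  0.0282 0.0273 0.0276 0.0278 0.0269 0.0272 0.0275] x at [(-0.1, np.float64(0.4992)), (-0.2, np.float64(0.4958)), (-0.3, np.float64(0.4924))] [-0.0003 -0.0001  0.0007  0.0004  0.0001 -0.0002  0.     -0.0003 -0.0005
  0.0003  0.     -0.0003  0.     -0.0002  0.0007 -0.0002 -0.0004  0.0005]
```

Run:
```python
from h import *
import pickle
t=pickle.load(open('s0.pkl','rb'))['top']
g=cv2.cvtColor(t['image'],cv2.COLOR_RGB2GRAY).astype(float)
for u in range(375,440,8):
    c=g[200:216,u]; w=np.clip(110-c,0,None); v=200+(w*np.arange(16)).sum()/w.sum(); p=onz(t,(u,v),.06); print(p[:2].round(4), round(np.polyval([.03395,.50263],p[1]),4))
print('A');cv([(.408,-.1456,.32,88.06,.2),(.408,-.1456,.205,88.06,.2)])
```

```text
[ 0.4954 -0.0905] 0.4996
[ 0.5002 -0.1178] 0.4986
[ 0.4992 -0.145 ] 0.4977
[ 0.4984 -0.1722] 0.4968
[ 0.4979 -0.1994] 0.4959
[ 0.4968 -0.2266] 0.4949
[ 0.496  -0.2539] 0.494
[ 0.4898 -0.2809] 0.4931
[ 0.4945 -0.3084] 0.4922
A
[np.float64(1.87), np.float64(-0.83), np.float64(3.01), np.float64(0.19), np.float64(0.2)]
[np.float64(1.87), np.float64(-0.84), np.float64(5.31), np.float64(0.19), np.float64(0.2)]
```

>>> {"api": "apply_moves", "payload": {"moves": [[[1.87,-0.83,2.0,0.19,0.2],[1.87,-0.83,3.0,0.19,0.2],[1.87,-0.83,3.0,0.19,0.2],[1.87,-0.83,4.0,0.19,0.2],[1.87,-0.83,4.8,0.19,0.2],[1.87,-0.83,5.3,0.19,0.2],[1.87,-0.83,5.3,0.19,0.2],[1.87,-0.83,5.3,0.19,1],[1.87,-0.83,5.3,0.19,1],[1.87,-0.83,5.3,0.19,1]]]}}

```text
time: 30.05
tool_pos: [0.4089, -0.1471, 0.2069]
ee_rot: [3.138, 0.001, 1.536]
wrist_force: [0.5, 1.3, 5.2]
width: 0.0582
finger_force: 30.0
```

>>> {"api": "apply_moves", "payload": {"moves": [[[0,0,0,0,1],[0,0,0,0,1],[0,0,-0.6,0,1],[0,0,-1.2,0,1],[0,0,-1.8,0,1],[0,0,-2.0,0,1],[0,0,-2.0,0,1]]]}}

```text
time: 30.92
tool_pos: [0.4082, -0.147, 0.3052]
ee_rot: [3.141, 0.0, 1.535]
wrist_force: [0.3, 0.0, -1.7]
width: 0.0586
finger_force: 30.0
```

```bash
cat >> h.py <<'E'
rx=lambda y: .0340*y+.5036
E
python3 - <<'E'
from h import *
o=telemetry.get_obs();z=o['tool_pos'][2];print(o['width'],o['tool_pos'])
y=-.1;cv([(rx(y),y,z,88.06,1),(rx(y),y,z-.1+.062,88.06,1)])
E
```

```text
0.058599921866200076 [ 0.40821805 -0.14697871  0.30521366]
[np.float64(1.0), np.float64(1.81), np.float64(0.0), np.float64(-0.01), np.float64(1.0)]
[np.float64(1.0), np.float64(1.8), np.float64(0.76), np.float64(-0.01), np.float64(1.0)]
```

>>> {"api": "apply_moves", "payload": {"moves": [[[0.5,0.9,0,0,1],[1.0,1.8,0,0,1],[1.0,1.8,0,0,1],[1.0,1.8,0,0,1],[1.0,1.8,0.4,0,1],[1.0,1.8,0.65,0,1],[1.0,1.8,0.77,0,1],[1.0,1.8,0.77,0,1]]]}}

```text
time: 31.92
tool_pos: [0.4995, -0.1005, 0.267]
ee_rot: [3.141, 0.0, 1.535]
wrist_force: [0.7, -0.8, -0.9]
width: 0.0585
finger_force: 30.0
```

Run:
```python
from h import *
o=telemetry.get_obs();z=o['tool_pos'][2];print(o['width'],o['tool_pos'],rx(-.1),o['wrist_force'])
cv([(.4167,-.2523,.33,88.06,.17)],(.5002,-.1,.33,88.06))
```

```text
0.05853467663847919 [ 0.49953062 -0.10046948  0.26699764] 0.5002000000000001 [ 0.69166537 -0.76530438 -0.94995518]
[np.float64(-3.1), np.float64(-1.57), np.float64(-0.0), np.float64(0.0), np.float64(0.17)]
```

>>> {"api": "apply_moves", "payload": {"moves": [[[0,0,0.03,0,1],[0,0,0.03,0,1],[0,0,0.03,0,0.3],[0,0,0.03,0,0.2],[0,0,0.03,0,0.2],[0,0,-0.3,0,0.17],[0,0,-0.9,0,0.17],[0,0,-1.4,0,0.17],[0,0,-1.4,0,0.17]]]}}

```text
time: 33.05
tool_pos: [0.5006, -0.1003, 0.3402]
ee_rot: [3.135, 0.002, 1.536]
wrist_force: [0.9, 0.7, -0.2]
width: 0.0781
finger_force: 0.0
```

>>> {"api": "apply_moves", "payload": {"moves": [[[-3.1,-1.57,0,0,0.17],[-3.1,-1.57,0,0,0.17],[-3.1,-1.57,0,0,0.17],[-3.1,-1.57,0,0,0.17],[-3.1,-1.57,0,0,0.17],[-3.1,-1.57,0,0,0.17]]]}}

```text
time: 33.8
tool_pos: [0.4166, -0.2512, 0.3363]
ee_rot: [-3.141, -0.001, 1.538]
wrist_force: [0.2, -0.1, 0.4]
width: 0.0779
finger_force: 0.0
```

Run:
```python
from h import *
o=telemetry.get_obs();print(o['width'],o['tool_pos'])
cv([(.4167,-.2523,.205,88.06,.17)])
```

```text
0.07788945453544696 [ 0.41659685 -0.25116463  0.3363032 ]
[np.float64(-0.02), np.float64(0.0), np.float64(2.63), np.float64(0.0), np.float64(0.17)]
```

>>> {"api": "apply_moves", "payload": {"moves": [[[0,0,1.0,0,0.17],[0,0,2.0,0,0.17],[0,0,2.6,0,0.17],[0,0,2.6,0,0.17],[0,0,2.6,0,1],[0,0,2.6,0,1],[0,0,2.6,0,1],[0,0,2.6,0,1]]]}}

```text
time: 34.8
tool_pos: [0.4168, -0.2526, 0.2087]
ee_rot: [3.138, 0.002, 1.536]
wrist_force: [0.5, 1.1, 6.0]
width: 0.0625
finger_force: 30.0
```

>>> {"api": "apply_moves", "payload": {"moves": [[[0,0,0,0,1],[0,0,-0.6,0,1],[0,0,-1.2,0,1],[0,0,-1.8,0,1],[0,0,-2.0,0,1],[0,0,-2.0,0,1]]]}}

```text
time: 35.55
tool_pos: [0.4159, -0.2523, 0.3067]
ee_rot: [3.141, 0.0, 1.535]
wrist_force: [-1.0, -0.6, -1.0]
width: 0.0624
finger_force: 30.0
```

Run:
```python
from h import *
o=telemetry.get_obs();z=o['tool_pos'][2];print(o['width'],o['tool_pos'])
y=-.193;cv([(rx(y),y,z,88.06,1),(rx(y),y,z-.1+.062,88.06,1)])
s=snapshot('side');save(s,'s12.png',(300,160,420,240),5)
```

```text
0.06235134015835825 [ 0.41594672 -0.25230383  0.30665894]
[np.float64(1.24), np.float64(1.58), np.float64(0.0), np.float64(-0.01), np.float64(1.0)]
[np.float64(1.24), np.float64(1.58), np.float64(0.76), np.float64(-0.01), np.float64(1.0)]
```

>>> {"api": "apply_moves", "payload": {"moves": [[[0.6,0.8,0,0,1],[1.24,1.58,0,0,1],[1.24,1.58,0,0,1],[1.24,1.58,0,0,1],[1.24,1.58,0.4,0,1],[1.24,1.58,0.65,0,1],[1.24,1.58,0.78,0,1],[1.24,1.58,0.8,0,1],[1.24,1.58,0.8,0,1]]]}}

```text
time: 36.72
tool_pos: [0.4964, -0.1935, 0.2682]
ee_rot: [-3.14, 0.001, 1.535]
wrist_force: [-3.5, 1.0, 5.5]
width: 0.0622
finger_force: 30.0
```

Run:
```python
from h import *
o=telemetry.get_obs();print(o['width'],o['tool_pos'],rx(-.193),o['wrist_force'])
cv([(.41,-.3545,.33,88.06,.13)],(rx(-.193),-.193,.33,88.06))
```

```text
0.062151927578928616 [ 0.49638267 -0.19354969  0.26824996] 0.49703800000000004 [-3.4956945   0.97999104  5.48356908]
[np.float64(-3.29), np.float64(-1.63), np.float64(-0.0), np.float64(0.0), np.float64(0.13)]
```

>>> {"api": "apply_moves", "payload": {"moves": [[[0,0,-0.01,0,1],[0,0,-0.01,0,0.3],[0,0,-0.01,0,0.2],[0,0,-0.01,0,0.15],[0,0,-0.3,0,0.13],[0,0,-0.9,0,0.13],[0,0,-1.4,0,0.13],[0,0,-1.4,0,0.13]]]}}

```text
time: 37.72
tool_pos: [0.4978, -0.1933, 0.3402]
ee_rot: [3.135, 0.003, 1.536]
wrist_force: [0.9, -0.1, 0.6]
width: 0.0817
finger_force: 0.0
```

>>> {"api": "apply_moves", "payload": {"moves": [[[-3.29,-1.63,0,0,0.13],[-3.29,-1.63,0,0,0.13],[-3.29,-1.63,0,0,0.13],[-3.29,-1.63,0,0,0.13],[-3.29,-1.63,0,0,0.13],[-3.29,-1.63,0,0,0.13]]]}}

```text
time: 38.48
tool_pos: [0.4106, -0.3534, 0.3362]
ee_rot: [-3.141, -0.001, 1.538]
wrist_force: [0.1, -0.1, 0.7]
width: 0.0817
finger_force: 0.0
```

Run:
```python
from h import *
o=telemetry.get_obs();print(o['width'],o['tool_pos'])
cv([(.41,-.3545,.206,88.06,.13)])
```

```text
0.08173892514764819 [ 0.41057705 -0.3534482   0.33622525]
[np.float64(-0.02), np.float64(-0.01), np.float64(2.6), np.float64(0.0), np.float64(0.13)]
```

>>> {"api": "apply_moves", "payload": {"moves": [[[0,0,1.0,0,0.13],[0,0,2.0,0,0.13],[0,0,2.6,0,0.13],[0,0,2.6,0,0.13],[0,0,2.6,0,1],[0,0,2.6,0,1],[0,0,2.6,0,1],[0,0,2.6,0,1]]]}}

```text
time: 39.48
tool_pos: [0.4107, -0.355, 0.2089]
ee_rot: [3.138, 0.002, 1.536]
wrist_force: [1.3, 2.3, 6.4]
width: 0.0658
finger_force: 30.0
```

>>> {"api": "apply_moves", "payload": {"moves": [[[0,0,0,0,1],[0,0,-0.6,0,1],[0,0,-1.2,0,1],[0,0,-1.8,0,1],[0,0,-2.0,0,1],[0,0,-2.0,0,1]]]}}

```text
time: 40.22
tool_pos: [0.4098, -0.3547, 0.3067]
ee_rot: [3.141, 0.0, 1.535]
wrist_force: [-0.0, -0.3, -1.1]
width: 0.0667
finger_force: 30.0
```

Run:
```python
from h import *
o=telemetry.get_obs();z=o['tool_pos'][2];print(o['width'],o['tool_pos'])
y=-.285;cv([(rx(y),y,z,88.06,1),(rx(y),y,z-.1+.062,88.06,1)])
```

```text
0.06670918861092527 [ 0.40983905 -0.35466808  0.30672004]
[np.float64(1.45), np.float64(1.63), np.float64(0.0), np.float64(-0.01), np.float64(1.0)]
[np.float64(1.45), np.float64(1.63), np.float64(0.76), np.float64(-0.01), np.float64(1.0)]
```

>>> {"api": "apply_moves", "payload": {"moves": [[[0.7,0.8,0,0,1],[1.45,1.63,0,0,1],[1.45,1.63,0,0,1],[1.45,1.63,0,0,1],[1.45,1.63,0.4,0,1],[1.45,1.63,0.65,0,1],[1.45,1.63,0.78,0,1],[1.45,1.63,0.79,0,1],[1.45,1.63,0.79,0,1]]]}}

```text
time: 41.35
tool_pos: [0.4932, -0.2856, 0.2684]
ee_rot: [-3.141, 0.001, 1.534]
wrist_force: [-3.6, 0.8, 5.7]
width: 0.0662
finger_force: 30.0
```

Run:
```python
from h import *
o=telemetry.get_obs();print(o['width'],o['tool_pos'],rx(-.285),o['wrist_force'])
cv([(.44,-.22,.47,90,0)],(rx(-.285),-.285,.34,88.06))
```

```text
0.06620601312580635 [ 0.49315738 -0.2856112   0.26836331] 0.49391000000000007 [-3.59062937  0.83619087  5.73567036]
[np.float64(1.26), np.float64(-1.12), np.float64(-2.6), np.float64(-0.19), np.float64(0.0)]
```

>>> {"api": "apply_moves", "payload": {"moves": [[[0,0,-0.01,0,1],[0,0,-0.01,0,0.3],[0,0,-0.01,0,0.2],[0,0,-0.01,0,0.15],[0,0,-0.3,0,0.13],[0,0,-0.9,0,0.13],[0,0,-1.4,0,0.13],[0,0,-1.4,0,0.13]]]}}

```text
time: 42.35
tool_pos: [0.4945, -0.2853, 0.3406]
ee_rot: [3.136, 0.004, 1.536]
wrist_force: [-0.3, -0.8, -0.4]
width: 0.082
finger_force: 0.0
```

>>> {"api": "apply_moves", "payload": {"moves": [[[1.26,-1.12,-2.6,-0.19,0],[1.26,-1.12,-2.6,-0.19,0],[1.26,-1.12,-2.6,-0.19,0],[1.26,-1.12,-2.6,-0.19,0],[1.26,-1.12,-2.6,-0.19,0],[1.26,-1.12,-2.6,-0.19,0]]]}}

```text
time: 43.1
tool_pos: [0.4406, -0.2207, 0.4643]
ee_rot: [-3.137, -0.003, 1.568]
wrist_force: [0.4, 0.5, -0.2]
width: 0.0939
finger_force: 0.0
```

Run:
```python
from h import *
import pickle
print(telemetry.get_obs()['tool_pos'])
s=snapshot('wrist');pickle.dump(s,open('w13.pkl','wb'));save(s,'w13.png',None,1.25)
```

```text
[ 0.44059666 -0.22068354  0.46429333]
```

View pics/w13.png

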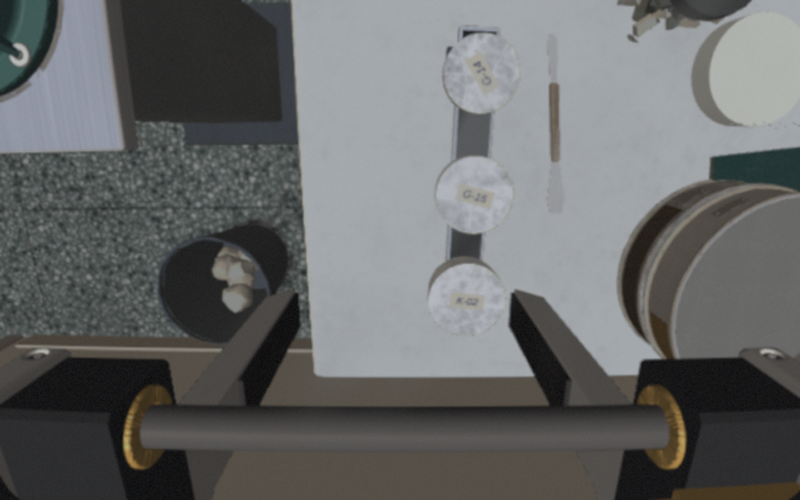

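All three tins stand on the rail: centres (481,72), (474,194), (466,298); rail visible at (455–495,130) and (447–485,243).

Run:
```python
from h import *
import pickle
s=pickle.load(open('w13.pkl','rb')); f=lambda u,v,z:onz(s,(u/1.25,v/1.25),z)
for u,v,z in [(481.5,72,.086),(474.5,194,.09),(466.5,298,.09),(475,130,.06),(466,243,.06)]:
    p=f(u,v,z);print(p.round(4),'off mm',round((p[0]-rx(p[1]))*1000,1))
cv([(.383,.0085,.40,90,1),(.383,.0085,.249,90,1),(.452,.0085,.249,90,1)])
```

```text
[ 0.4989 -0.0984  0.086 ] off mm -1.3
[ 0.4962 -0.1933  0.09  ] off mm -0.8
[ 0.4929 -0.2846  0.09  ] off mm -1.0
[ 0.4994 -0.1424  0.06  ] off mm 0.6
[ 0.4949 -0.2427  0.06  ] off mm -0.4
[np.float64(4.58), np.float64(-1.16), np.float64(1.31), np.float64(-0.01), np.float64(1.0)]
[np.float64(4.57), np.float64(-1.15), np.float64(4.33), np.float64(-0.01), np.float64(1.0)]
[np.float64(4.57), np.float64(0.23), np.float64(4.32), np.float64(-0.01), np.float64(1.0)]
```

>>> {"api": "apply_moves", "payload": {"moves": [[[4.57,-1.26,1.0,0,1],[4.57,-1.26,1.0,0,1],[4.57,-1.26,1.0,0,1],[4.57,-1.26,1.0,0,1],[4.57,-1.26,1.0,0,1],[4.57,-1.26,1.0,0,1],[4.57,-1.26,2.6,0,1],[4.57,-1.26,4.3,0,1],[4.57,-1.26,4.3,0,1],[4.57,-1.26,4.3,0,1]]]}}

```text
time: 44.4
tool_pos: [0.3767, 0.0073, 0.249]
ee_rot: [-3.133, -0.001, 1.566]
wrist_force: [-0.8, 0.3, 1.2]
width: 0.0009
finger_force: 0.0
```

>>> {"api": "apply_moves", "payload": {"moves": [[[0,0.3,0,0,1],[0,0.6,0,0,1],[0,0.9,0,0,1],[0,1.2,0,0,1],[0,1.4,0,0,1],[0,1.5,0,0,1],[0,1.5,0,0,1]]]}}

```text
time: 45.28
tool_pos: [0.4512, 0.0085, 0.2517]
ee_rot: [-3.133, 0.0, 1.569]
wrist_force: [-10.2, -0.1, 6.8]
width: 0.0005
finger_force: 6.0
```

Push on to the end stop, then retreat and check.

>>> {"api": "apply_moves", "payload": {"moves": [[[0,0.1,0,0,1],[0,0.2,0,0,1],[0,0.3,0,0,1],[0,0.35,0,0,1],[0,0.35,0,0,1]]]}}

```text
time: 45.9
tool_pos: [0.4599, 0.0086, 0.2511]
ee_rot: [-3.094, 0.001, 1.57]
wrist_force: [-48.8, -0.8, 37.8]
width: 0.0003
finger_force: 30.7
```

>>> {"api": "apply_moves", "payload": {"moves": [[[0,-0.6,0,0,1],[0,-0.6,-3,0,1],[0,-0.6,-3.5,0,1],[2.0,-0.6,-4.0,0,0],[2.0,-0.6,-4.0,0,0],[2.0,-0.6,-4.0,0,0],[2.0,-0.6,-4.0,0,0]]]}}

```text
time: 46.78
tool_pos: [0.4405, 0.1083, 0.4515]
ee_rot: [-3.141, 0.001, 1.569]
wrist_force: [0.1, -0.2, -1.0]
width: 0.0369
finger_force: 0.0
```

Run:
```python
from h import *
import pickle
print(telemetry.get_obs()['tool_pos'])
s=snapshot('wrist');b=pickle.load(open('w10.pkl','rb'))
save(s,'w14.png',None,1.25)
for q in(s,b):
  h=cv2.cvtColor(q['image'],cv2.COLOR_RGB2HSV); m=cv2.inRange(h,(0,150,80),(8,255,255))|cv2.inRange(h,(172,150,80),(180,255,255)); m[:,:200]=0
  n,l,st,c=cv2.connectedComponentsWithStats(m)
  for i in range(1,n):
    if st[i,4]>40: print('red',st[i],onz(q,c[i],.083).round(4))
  bl=cv2.inRange(h,(110,120,50),(128,255,255)); n,l,st,c=cv2.connectedComponentsWithStats(bl)
  for i in range(1,n):
    if st[i,4]>150: print('blue',st[i],onz(q,c[i],.09).round(4))
```

```text
[0.44045822 0.10834674 0.45146299]
red [ 553   79   59   48 2231] [0.6984 0.1894 0.083 ]
red [612 139  25  20 384] [0.7543 0.1443 0.083 ]
red [348 261  12  16 131] [0.4728 0.0094 0.083 ]
blue [385 128  27  61 666] [0.514  0.1368 0.09  ]
red [ 561   75   59   49 2202] [0.7003 0.1905 0.083 ]
red [617 137  23  19 368] [0.7535 0.144  0.083 ]
red [296 264  16  13 134] [0.4112 0.0037 0.083 ]
blue [391 123  29  58 645] [0.5146 0.1402 0.09  ]
```

View pics/w14.png

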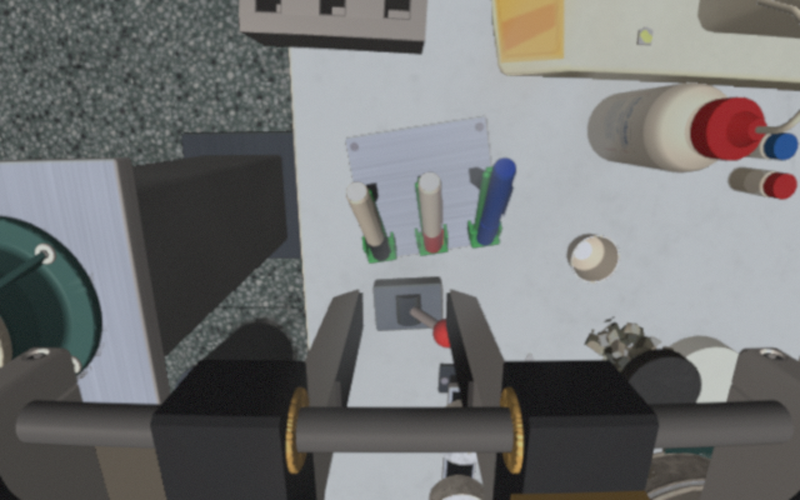

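The lever tip is back at (443,333), x≈0.473 as at the start, after 49 N against its end stop. All markers still lie on their ribs and the robot is clear, so I hand in.

```bash
python3 -c "
from h import *
print(ticket.close_job())"
```

```text
the job is handed in; nothing more can be done
None
```

I handed the job in at about 47 s: the lever was pulled to off first, all three markers lie on their ribs at the stops, all three tins stand on the rail within about 1.5 mm of its centre line, and the lever is pushed back on. No verdict came back.

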